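Ease the tight dust plug out of a stereo microscope's camera port

TASK

The camera port on top of the stereo microscope is closed with a very tight rubber dust plug, keyed so that it does not turn; a straight pull only lifts the whole microscope. Take the plug by its finger bar and rock it side to side while pulling gently straight up until it comes out of the port, keeping the microscope standing on the bench where it is. Then set the plug down, not dropped, upright on its skirt in the empty half of the accessory tray, let go, and leave the things in the tray and beside the microscope as they are.

Things in the scene. Friction and masses are not known exactly. Their poses are not given: they have to be found in the camera images.
- port (a point): Centre of the rim of the camera port, a white upright tube fixed on the microscope's head, 49 mm outside, bore 41 mm, 30 mm deep, rim about 265 mm above the bench. z up the bore, x to the microscope's back, y to its left. A springy lip 5 mm below the rim grips the plug: pulled straight it holds 50 to 70 N, more than the microscope's weight of 21 to 27 N, which leaves the bench first.
- plug_grip (a point): Centre of the plug's finger bar, half-way up. Black rubber plug, about 60 g: skirt 33 mm across and 18 mm tall with a tapered end and a key rib on its +x side; flange 46 mm across, 4 mm thick; on it the bar, 30 mm long (x), 12 mm thick (y), 26 mm tall. The point is 13 mm below the bar's top, 13 mm above the flange. z up the plug. At the start it is 17 mm above port, axes alike.
- plug: The same plug; origin at the centre of the skirt's lower end, 35 mm below plug_grip; at the start 18 mm below the rim. Tilted 4 to 8 degrees, the rising side slips up through the lip while the other holds; reversing sides under a light pull (5 to 15 N) it climbs about 1 mm a tilt. Free of the lip once 13 mm up, wholly out at 18 mm.
- scope: Stereo microscope, white, 2.2 to 2.7 kg, loose on the bench: base 230 x 190 x 36 mm, pole and focus block behind, two eyepieces slanting up to the front (ends 270 mm above the bench, 110 mm in front of the port), camera port on the head. Origin on the bench under the port's axis (base reaches 125 mm to the front, 105 mm to the back); x to its back, y left, z up.
- tray_free (a point): Centre of the floor (4 mm above the bench) of the empty half of the grey accessory tray, a fixed tray 240 x 130 mm with 4 mm walls 18 mm tall and a divider half-way along x. This half is 114 mm (x) by 122 mm (y) inside; the other half, towards +x, holds an eyepiece and a canister. The tray is left or right of the microscope. z up.
- eyepiece: A spare black eyepiece, 34 mm across, 36 mm tall, standing in the used half of the tray; origin at the centre of its underside. Leave it.
- can: A clear canister with a black lid, 41 mm across, 54 mm tall, standing in the used half of the tray; origin at the centre of its underside. Leave it.
- slidebox: A closed blue slide box 200 x 98 x 36 mm, on the other side of the microscope from the tray; origin at the centre of its underside. Leave it.
- oil: A small amber bottle, 27 mm across, 63 mm tall, standing behind the tray or slide box; origin at the centre of its underside. Leave it.
- tissues: A cardboard box of lens tissue 105 x 75 x 22 mm, lying behind the tray or slide box; origin at the centre of its underside. Leave it.
Mind the look-alikes: they are no part of the job. What is shaped like the plug but orange or red is not meant.

How it is judged:
By the outcome, as a careful person would: the job done as asked, in the order asked, and still so for the second after the job is handed in, with the robot touching nothing.
It also fails if it takes over 64 s, if anything falls off the work surface, if the arm or the gripper's body presses on something with over 40 N, if the wrist force passes 120 N, or if a joint passes its speed limit or range.

ROBOT

A 6-joint arm with a two-finger parallel gripper is mounted at the origin on the work surface. World frame = base frame: x ahead of the robot, y to its left, z up, the work surface at z = 0. Lengths are in m, angles in rad, forces in N, time in s.
With the tool pointing down it reaches from about 0.35 to 0.775 m from the base axis. Payload 7.3 kg.
Tool frame: the origin (TCP) lies at the very end of the fingers, on their centre line; the grasp point (between the pads) lies 19 mm behind it; z points along the fingers, y is the line along which they close (so a half turn about z gives the same grasp; the last joint's range is limited). The gripper opens to 92 mm and grips with 3 to 60 N. Pads are 19 mm wide; open, the fingers measure 130 mm over their backs; the gripper's body (75 mm by 190 mm) begins 47 mm behind the grasp point.
Start: joints at [1.08, 0.342, 1.524, -0, 1.275, -0.146], TCP at [0.177, 0.494, 0.227] pointing down, gripper open.
Joint ranges: [-2.53, 2.53], [-0.77, 2.02], [0.04, 2.7], [-1, 4.14], [0.28, 2.66], [-3.11, 3.11]. Speed limits (rad/s): [2.57, 2.57, 3.14, 3.14, 3.14, 3.14].

INTERFACE

Orientations are given as [roll, pitch, yaw] about the fixed x, y, z axes, in that order (R = Rz(yaw) Ry(pitch) Rx(roll)).
In Python, from cell import robot gives the robot as it stands. The module is installed in compiled form; this text tells all that it offers.
- The arm moves only by the tool arm_command, never from a script. Its argument "moves" is a list of rows, each a list of 3 entries, a list of its own where there are three numbers: the shift along the tool's x, y, z in m, then the turn, a rotation vector about the tool's x, y, z in rad, then the finger opening in m, from 0 to 0.0918. In form: [[[dx, dy, dz], [ax, ay, az], claw], ...]. A call has exactly 5 rows; each row is the pose to reach, as a shift and turn from the pose commanded when the call began, along the tool's axes at that moment; what a row does not reach only later rows make up. A row lasts 1/10 s, in which the tool goes at most 50 mm and 8.59 degrees, less where a joint would pass 70% of its speed; a pose out of reach is approached as far as the arm can. A call with a gripper value outside its range is refused whole. The fingers move at their own pace and stop on an object; "squeeze" is the grip in N (left out, the last holds). Time passes only in rows, so rows that repeat a pose let the fingers close, or fill a call up. It gives the time, the measured TCP pose, the force, the opening and the grip force at its end, in the units of the state.
- robot.observe(): the state, without advancing time (a new reading comes with each control period).
- robot.read_camera(name): name is "side" or "top"; returns the picture (400x640x3 uint8, red, green, blue); there is no depth.
- robot.camera_model(name): a dict with "fx", "fy", "cx", "cy" (pixels), "k1" (the pictures are not rectified: a ray, as slopes to the right and down, at radius r is drawn at 1 + k1 r^2 times it, then the intrinsics apply), "R" (3x3) and "t" (3): a world point X has camera coordinates R X + t. Camera axes: x right, y down, z forward; pixel columns grow to the right and rows downward; lengths in m; the calibration is good to about 2 mm. A picture is of the moment at which its call begins. camera_model takes no time and is no camera call.
- robot.hand_in(): hands the job in; it is judged then, once.
The state is a dict: "time": time; "qpos": joint angles; "qvel": joint speeds; "joint_efforts": joint torques, N m; "tool_pos": TCP position; "tool_rot": TCP orientation; "contact_force": force on the tool from outside, world axes, zero at the start; "torque": the same for the moment, N m; "opening": finger opening in m; "grip_force": force on a finger pad.
Only numpy, scipy, OpenCV 4.12 (cv2) and the standard library are available. Lean on these libraries where they do the work, as an engineer would, in place of code of your own. Each camera call takes 0.05 s, during which the arm holds its last target. There are 200 camera calls.

## Working session

There is one attempt and no reset: what is moved stays moved. The work goes in short steps, Python scripts to look and compute and a tool call to move; the robot and the scene stay as the last step left them, time stands still between calls to the robot, and variables do not carry over. Pictures are saved under pics/ and viewed, at most 10 in all, crops included, and the job is handed in when it is done.

Besides the shell and the picture viewer there is one more tool, called as name(argument=value, ...), one argument or row to a line, values as JSON. arm_command: Moves the arm, as the interface text tells. Its arguments: {"type":"object","properties":{"moves":{"type":"array"},"squeeze":{"type":"number"}},"required":["moves"]}

```bash
mkdir -p pics
cat > h.py <<'E'
import numpy as np, cv2
from cell import robot
def ray(name,u,v):
    m=robot.camera_model(name);K=np.array([[m['fx'],0,m['cx']],[0,m['fy'],m['cy']],[0,0,1.]])
    p=cv2.undistortPoints(np.array([[[u,v]]],float),K,np.array([m['k1'],0,0,0.]))[0,0]
    R=np.array(m['R']);return -R.T@np.array(m['t']),R.T@np.array([p[0],p[1],1])
def plane(name,u,v,z):
    o,d=ray(name,u,v);return o+d*(z-o[2])/d[2]
def tri(a,b):
    (o1,d1),(o2,d2)=ray('top',*a),ray('side',*b)
    s=np.linalg.lstsq(np.c_[d1,-d2],o2-o1,rcond=None)[0]
    p,q=o1+s[0]*d1,o2+s[1]*d2;return (p+q)/2,np.linalg.norm(p-q)
def proj(name,X):
    m=robot.camera_model(name);c=np.array(m['R'])@np.array(X)+np.array(m['t']);x,y=c[:2]/c[2];f=1+m['k1']*(x*x+y*y)
    return m['fx']*x*f+m['cx'],m['fy']*y*f+m['cy']
def snap(name,fn,crop=None,k=1):
    im=robot.read_camera(name)[:,:,::-1].copy()
    cv2.imwrite(fn.replace('.png','_raw.png'),im)
    if crop: a,b,c,d=crop;im=im[b:d,a:c]
    cv2.imwrite(fn,cv2.resize(im,None,fx=k,fy=k,interpolation=cv2.INTER_CUBIC));return im
E
python3 - <<'E'
from h import *
snap('top','pics/t0.png');snap('side','pics/s0.png')
for n in('top','side'):
    m=robot.camera_model(n);o,d=ray(n,320,200);print(n,o,d,m['fx'])
print(robot.observe())
E
```

```text
top [ 0.53750947 -0.0071127   1.17387681] [ 0.06345526 -0.01288445 -0.99790347] 427.1538293033647
side [ 0.37561657 -0.59184321  0.84620254] [ 0.23993674  0.63057462 -0.73827587] 374.933932384439
{'time': 0.1, 'qpos': array([ 1.07999143e+00,  3.42628714e-01,  1.52492864e+00, -4.84296878e-05,
        1.27539947e+00, -1.46007992e-01]), 'qvel': array([-0.00082347,  0.00080162, -0.00231533,  0.00099161, -0.00040719,
        0.00073397]), 'joint_efforts': array([ 3.01260443e-03, -4.32004666e+01, -2.44695050e+01,  7.19871302e-02,
        5.25920524e-02, -6.31755529e-05]), 'tool_pos': array([0.1772742 , 0.49377292, 0.2261246 ]), 'tool_rot': array([-3.14023626e+00, -1.52652839e-04,  2.79680978e+00]), 'contact_force': array([0.01125196, 1.2075334 , 1.234542  ]), 'torque': array([0.02072803, 0.00569278, 0.06112408]), 'grip_force': 0.0, 'opening': 0.09194851921692959}
```

View pics/t0.png

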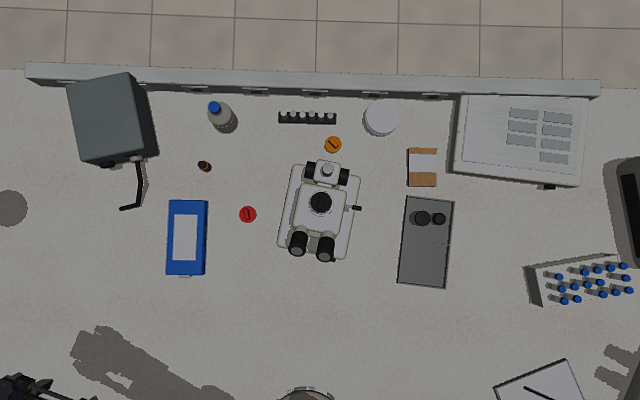

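View pics/s0.png

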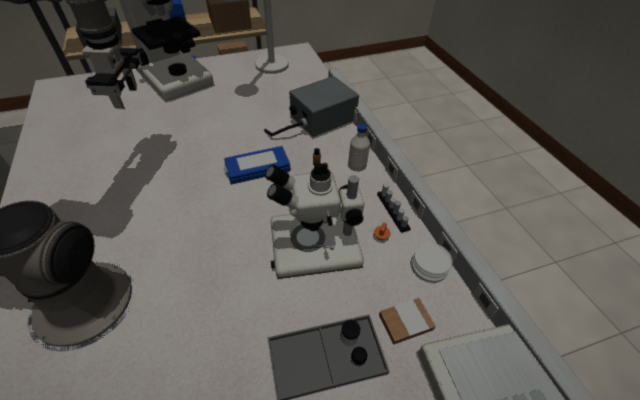

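The top view shows the white microscope with the black plug on its port at (320,202). The look-alikes are the orange plug at (333,144) and the red one at (248,214), both lying on the bench. The black one on the microscope head fits the description. The tray is on the right at (425,242), with its empty half at about (423,262).

Run:
```python
from h import *
t=cv2.imread('pics/t0_raw.png');s=cv2.imread('pics/s0_raw.png')
a=cv2.resize(t[180:230,290:350],None,fx=6.5,fy=6.5,interpolation=cv2.INTER_CUBIC)
b=cv2.resize(s[155:205,290:350],None,fx=6.5,fy=6.5,interpolation=cv2.INTER_CUBIC)
cv2.imwrite('pics/c0.png',np.hstack([a,b]))
# plug dark blob in top
g=t.max(2)
sub=np.zeros_like(g);sub[185:220,303:338]=(g[185:220,303:338]<70)
n,l,st,c=cv2.connectedComponentsWithStats(sub);i=1+np.argmax(st[1:,4]);print(st[i],c[i],plane('top',*c[i],0.270))
# port in world
# tray contour
hsv=cv2.cvtColor(t,cv2.COLOR_BGR2HSV);m=((g>60)&(g<130)).astype(np.uint8)
m[:, :385]=0;m[:,465:]=0;m[:190]=0;m[300:]=0
m=cv2.morphologyEx(m,cv2.MORPH_OPEN,np.ones((3,3)))
cs,_=cv2.findContours(m,0,1);k=max(cs,key=cv2.contourArea);r=cv2.minAreaRect(k);bx=cv2.boxPoints(r);print(r)
P=np.array([plane('top',*p,0.016) for p in bx]);print(P,P.mean(0))
# base of scope corners (by eye)
for p in [(291,164),(277,247),(347,261),(361,176)]: print('base',plane('top',*p,0.036))
```

```text
[310 192  22  21 357] [320.60504202 202.00560224] [ 0.59076464 -0.02018544  0.27      ]
((424.9146423339844, 240.76829528808594), (45.27692794799805, 87.02005004882812), 6.340191841125488)
[[ 0.39805242 -0.23650628  0.016     ]
 [ 0.63162373 -0.25906377  0.016     ]
 [ 0.62155088 -0.3815988   0.016     ]
 [ 0.38832694 -0.35734438  0.016     ]] [ 0.50988849 -0.30862831  0.016     ]
base [0.70426262 0.0586395  0.036     ]
base [0.48202347 0.0883984  0.036     ]
base [ 0.4503227  -0.09776387  0.036     ]
base [ 0.6775317 -0.1299002  0.036    ]
```

View pics/c0.png

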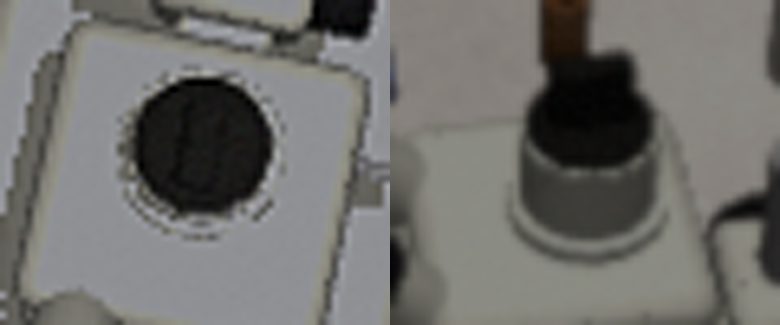

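The enlarged crop shows the black plug with its finger bar seated in the white port, so this is the right one. It is at about (0.590,-0.020), with a scope yaw of about -8°. I'm moving above it now.

arm_command(
  moves=[
    [[0, 0, -0.05], [0, 0, -0.04], 0.06],
    [[-0.04, -0.025, -0.08], [0, 0, -0.08], 0.06],
    [[-0.08, -0.05, -0.11], [0, 0, -0.12], 0.06],
    [[-0.12, -0.075, -0.134], [0, 0, -0.16], 0.06],
    [[-0.16, -0.1, -0.134], [0, 0, -0.2], 0.06],
  ],
)

```text
time: 0.6
tool_pos: [0.2887, 0.3535, 0.362]
tool_rot: [3.138, 0.003, 3.0]
contact_force: [1.4, 0.5, 0.0]
opening: 0.0606
grip_force: 0.0
```

```bash
cat >> h.py <<'E'
from scipy.spatial.transform import Rotation as Ro
def to(X,yaw):
    s=robot.observe();R=Ro.from_euler('xyz',s['tool_rot']);T=Ro.from_euler('xyz',[np.pi,0,yaw])
    print('t',s['time'],'pos',s['tool_pos'].round(4),'rpy',s['tool_rot'].round(4),'shift',R.inv().apply(np.array(X)-s['tool_pos']).round(4),'turn',(R.inv()*T).as_rotvec().round(4))
E
python3 -c "
from h import *
to([.590,-.020,.36],np.radians(171.7))"
```

```text
t 0.6 pos [0.2887 0.3535 0.362 ] rpy [3.1381e+00 2.8000e-03 2.9999e+00] shift [-0.351  -0.3272  0.0018] turn [0.0035 0.0028 0.0031]
```

arm_command(
  moves=[
    [[-0.03, -0.03, 0], [0, 0, 0], 0.06],
    [[-0.065, -0.06, 0], [0, 0, 0], 0.06],
    [[-0.1, -0.09, 0], [0, 0, 0], 0.06],
    [[-0.135, -0.125, 0], [0, 0, 0], 0.06],
    [[-0.17, -0.16, 0], [0, 0, 0], 0.06],
  ],
)

```text
time: 1.1
tool_pos: [0.4336, 0.1695, 0.3593]
tool_rot: [3.141, -0.0, 2.997]
contact_force: [1.1, 1.2, 0.9]
opening: 0.0598
grip_force: 0.0
```

arm_command(
  moves=[
    [[-0.035, -0.03, 0], [0, 0, 0], 0.06],
    [[-0.07, -0.065, 0], [0, 0, 0], 0.06],
    [[-0.105, -0.1, 0], [0, 0, 0], 0.06],
    [[-0.14, -0.13, 0], [0, 0, 0], 0.06],
    [[-0.165, -0.155, 0], [0, 0, 0], 0.06],
  ],
)

```text
time: 1.6
tool_pos: [0.575, -0.0083, 0.3585]
tool_rot: [-3.142, -0.001, 2.995]
contact_force: [0.6, 0.2, -0.0]
opening: 0.0601
grip_force: 0.0
```

```bash
python3 -c "
from h import *
to([.590,-.020,.31],np.radians(171.7))"
```

```text
t 1.6 pos [ 0.575  -0.0083  0.3585] rpy [-3.1415e+00 -1.2000e-03  2.9953e+00] shift [-0.0166 -0.0093  0.0485] turn [-0.0001 -0.0012 -0.0014]
```

arm_command(
  moves=[
    [[-0.0105, -0.004, 0], [0, 0, 0], 0.05],
    [[-0.0105, -0.004, 0.015], [0, 0, 0], 0.045],
    [[-0.0105, -0.004, 0.035], [0, 0, 0], 0.04],
    [[-0.0105, -0.004, 0.048], [0, 0, 0], 0.04],
    [[-0.0105, -0.004, 0.048], [0, 0, 0], 0.04],
  ],
)

```text
time: 2.1
tool_pos: [0.5826, -0.0113, 0.309]
tool_rot: [3.141, -0.005, 2.997]
contact_force: [-0.3, -0.0, -0.3]
opening: 0.0404
grip_force: 0.0
```

Run:
```python
from h import *
a=snap('top','pics/t1.png',(290,175,350,225),6.5)
b=snap('side','pics/s1.png',(290,135,350,185),6.5)
cv2.imwrite('pics/c1.png',np.hstack([cv2.imread('pics/t1.png'),cv2.imread('pics/s1.png')]))
to([.590,-.020,.273],np.radians(171.7))
P=np.array([.590,-.020,0]);c,s_=np.cos(-.145),np.sin(-.145)
for z in(.295,.269,.265):print(z,proj('side',P+[0,0,z]),proj('top',P+[0,0,z]))
print('tcp',proj('side',robot.observe()['tool_pos']))
```

```text
t 2.2 pos [ 0.5836 -0.0113  0.3116] rpy [ 3.1415e+00 -5.0000e-04  2.9968e+00] shift [-0.0076 -0.0077  0.0386] turn [ 0.0001 -0.0005  0.0001]
0.295 (np.float64(319.7238035158814), np.float64(163.81557570830756)) (np.float64(320.70009780693726), np.float64(201.6651848155933))
0.269 (np.float64(319.4921844708629), np.float64(172.48884632370795)) (np.float64(320.4999864197764), np.float64(202.39013875863716))
0.265 (np.float64(319.4575042825894), np.float64(173.78793524337812)) (np.float64(320.47021227103176), np.float64(202.49800322274035))
tcp (np.float64(315.7379125284806), np.float64(156.1487650421528))
```

View pics/c1.png

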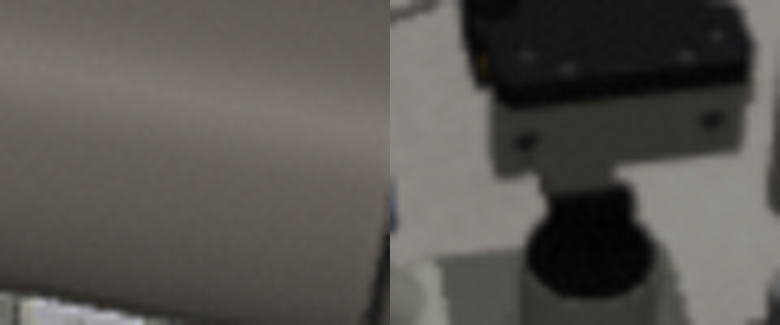

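Run:
```python
from h import *
print(tri((320.6,202.2),(320.8,171.9)))
print(robot.camera_model('side')['R'][0] if 0 else '')
# flange silhouette in side view, sub-pixel
im=cv2.imread('pics/s1_raw.png').max(2).astype(int)
for v in range(160,184):print(v,' '.join('%3d'%x for x in im[v,306:338]))
s=robot.observe()['tool_pos'];print('near finger tip',proj('side',s+[-.0029,-.02,0]))
```

```text
(array([ 0.59151859, -0.02055873,  0.27075811]), np.float64(0.0025362677608491814))

160  64  54  53  52  51  52  52  52  52  52  51  52  52  52  51  52  52  54  68  92 100 109 118 122 126 128 129 130 133 134 137 139
161  74  59  57  59  69  80  64  52  51  52  52  52  52  51  53  52  53  57  85 123 131 135 139 140 142 142 142 141 142 142 142 142
162 104  90  92  98 108 119 106  57  48  52  53  52  52  52  52  51  51  57  75 100 119 137 142 142 143 143 143 143 142 143 143 143
163 130 128 129 130 132 134 118  58  46  49  51  51  50  50  49  47  46  44  44  50  74 109 139 142 142 143 143 143 143 143 143 143
164 137 136 136 138 139 137 122  68  44  41  38  35  33  32  29  26  25  21  17  15  36  85 135 143 143 143 143 143 144 143 143 143
165 137 135 134 136 139 140 134 106  43  21  19  15  15  12  12  11  11   8   8   6  18  67 122 141 143 143 142 143 142 143 143 143
166 139 137 136 137 138 140 139 120  49  12   8   8   7   5   8   8   4   7   4   7  16  61 115 140 143 143 143 143 143 143 143 143
167 139 140 138 137 138 138 136 117  50   7   5   7   6   4   6   7   5   7   5   5  15  61
[... 1532 characters left out ...]
  17  10   9   9   6   6   6  10   8  10  11  18  41  59  55  57  68  77  85 116 138 142 142
180  83  82  81  73  53  51  55  58  56  45  28  24  21  17  16  17  16  19  26  37  45  60  59  54  56  69  76  79  93 119 140 141
181  83  82  81  72  53  52  52  54  56  56  57  59  61  53  52  52  52  55  61  59  53  57  54  53  55  69  78  77  84 112 140 143
182  83  82  80  73  53  51  52  54  55  57  59  60  61  58  58  57  57  58  60  58  55  55  54  53  57  72  79  77  82 112 139 142
183  84  79  74  72  53  51  53  54  55  56  56  57  56  58  57  58  57  57  57  56  56  55  53  53  58  75  80  78  80 102 135 141
near finger tip (np.float64(317.5284629798555), np.float64(162.32213743825486))
```

arm_command(
  moves=[
    [[-0.0077, -0.0082, 0], [0, 0, 0], 0.04],
    [[-0.0077, -0.0082, 0.015], [0, 0, 0], 0.04],
    [[-0.0077, -0.0082, 0.03], [0, 0, 0], 0.04],
    [[-0.0077, -0.0082, 0.038], [0, 0, 0], 0.04],
    [[-0.0077, -0.0082, 0.038], [0, 0, 0], 0.04],
  ],
)

```text
time: 2.7
tool_pos: [0.59, -0.021, 0.2729]
tool_rot: [3.142, -0.001, 2.996]
contact_force: [0.3, 0.4, 0.2]
opening: 0.0405
grip_force: 0.0
```

arm_command(
  moves=[
    [[0, 0, 0], [0, 0, 0], 0.03],
    [[0, 0, 0], [0, 0, 0], 0.025],
    [[0, 0, 0], [0, 0, 0], 0.02],
    [[0, 0, 0], [0, 0, 0], 0.017],
    [[0, 0, 0], [0, 0, 0], 0.015],
  ],
  squeeze=8,
)

```text
time: 3.2
tool_pos: [0.5901, -0.0206, 0.2738]
tool_rot: [3.142, 0.001, 2.997]
contact_force: [-0.0, -0.2, -0.8]
opening: 0.0157
grip_force: 0.0
```

Run:
```python
from h import *
to([.590,-.0205,.273],np.radians(171.7));s=robot.observe();print(s['contact_force'],s['torque'],s['opening'])
snap('side','pics/s2.png',(270,125,370,200),7)
```

```text
t 3.2 pos [ 0.5901 -0.0206  0.2738] rpy [3.1415e+00 5.0000e-04 2.9969e+00] shift [0.0001 0.0001 0.0008] turn [0.0001 0.0005 0.0001]
[-0.03666594 -0.24672558 -0.80705978] [0.04113005 0.03517641 0.07715567] 0.01569462078385976
```

View pics/s2.png

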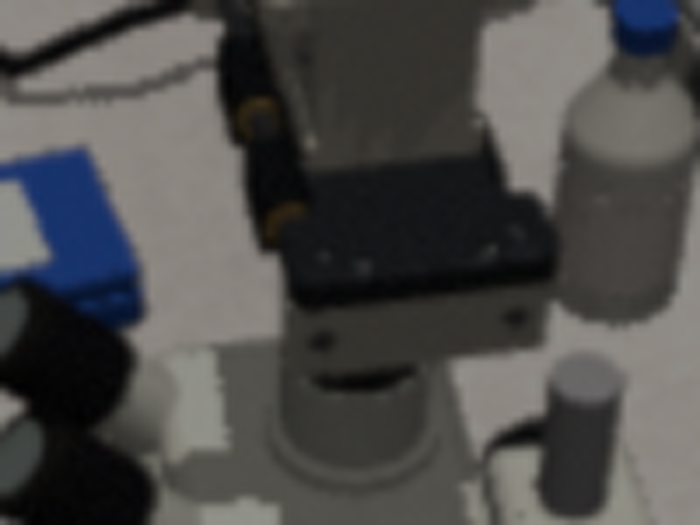

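The side view shows the fingers straddling the bar above the port, with the flange edge visible at crop (365,380). They are centred and nothing is touching. Closing.

arm_command(
  moves=[
    [[0, 0, 0], [0, 0, 0], 0.013],
    [[0, 0, 0], [0, 0, 0], 0.012],
    [[0, 0, 0], [0, 0, 0], 0.01],
    [[0, 0, 0], [0, 0, 0], 0.008],
    [[0, 0, 0], [0, 0, 0], 0.005],
  ],
  squeeze=40,
)

```text
time: 3.75
tool_pos: [0.5901, -0.0203, 0.2736]
tool_rot: [3.141, 0.0, 2.997]
contact_force: [0.8, 3.0, 0.8]
opening: 0.0119
grip_force: 39.9
```

arm_command(
  moves=[
    [[0, 0.0007, -0.0003], [0.05, 0, 0], 0.005],
    [[0, 0.0014, -0.0006], [0.1, 0, 0], 0.005],
    [[0, 0.0014, -0.0008], [0.1, 0, 0], 0.005],
    [[0, 0.0014, -0.001], [0.1, 0, 0], 0.005],
    [[0, 0.0014, -0.001], [0.1, 0, 0], 0.005],
  ],
  squeeze=45,
)

```text
time: 4.25
tool_pos: [0.5903, -0.0198, 0.2748]
tool_rot: [-3.042, 0.001, 2.996]
contact_force: [-1.0, -2.0, 3.1]
opening: 0.0118
grip_force: 44.9
```

arm_command(
  moves=[
    [[0, -0.0007, -0.0003], [-0.05, 0, 0], 0.005],
    [[0, -0.0014, -0.0006], [-0.1, 0, 0], 0.005],
    [[0, -0.0021, -0.001], [-0.15, 0, 0], 0.005],
    [[0, -0.0028, -0.0013], [-0.2, 0, 0], 0.005],
    [[0, -0.0028, -0.0015], [-0.2, 0, 0], 0.005],
  ],
)

```text
time: 4.75
tool_pos: [0.5897, -0.0222, 0.2755]
tool_rot: [3.039, -0.001, 2.995]
contact_force: [2.6, 1.3, -4.3]
opening: 0.0116
grip_force: 45.0
```

arm_command(
  moves=[
    [[0, 0.0007, -0.0004], [0.05, 0, 0], 0.005],
    [[0, 0.0014, -0.0008], [0.1, 0, 0], 0.005],
    [[0, 0.0022, -0.0012], [0.15, 0, 0], 0.005],
    [[0, 0.003, -0.0015], [0.2, 0, 0], 0.005],
    [[0, 0.003, -0.0017], [0.2, 0, 0], 0.005],
  ],
)

```text
time: 5.25
tool_pos: [0.5899, -0.0186, 0.2766]
tool_rot: [-3.039, -0.003, 2.999]
contact_force: [1.2, -1.5, -9.4]
opening: 0.0115
grip_force: 45.0
```

arm_command(
  moves=[
    [[0, -0.0008, -0.0003], [-0.05, 0, 0], 0.005],
    [[0, -0.0016, -0.0006], [-0.1, 0, 0], 0.005],
    [[0, -0.0024, -0.001], [-0.15, 0, 0], 0.005],
    [[0, -0.0032, -0.0013], [-0.2, 0, 0], 0.005],
    [[0, -0.0032, -0.0015], [-0.2, 0, 0], 0.005],
  ],
)

```text
time: 5.75
tool_pos: [0.5893, -0.0224, 0.2786]
tool_rot: [3.039, -0.003, 2.995]
contact_force: [1.2, 0.4, -11.8]
opening: 0.0117
grip_force: 45.0
```

arm_command(
  moves=[
    [[0, 0.0009, -0.0002], [0.05, 0, 0], 0.005],
    [[0, 0.0017, -0.0004], [0.1, 0, 0], 0.005],
    [[0, 0.0026, -0.0006], [0.15, 0, 0], 0.005],
    [[0, 0.0035, -0.0008], [0.2, 0, 0], 0.005],
    [[0, 0.0035, -0.0009], [0.2, 0, 0], 0.005],
  ],
)

```text
time: 6.25
tool_pos: [0.5904, -0.0183, 0.2827]
tool_rot: [-3.039, 0.002, 2.999]
contact_force: [-2.9, -1.8, 3.3]
opening: 0.0114
grip_force: 45.0
```

arm_command(
  moves=[
    [[0, -0.0009, -0.0002], [-0.05, 0, 0], 0.005],
    [[0, -0.0018, -0.0004], [-0.1, 0, 0], 0.005],
    [[0, -0.0027, -0.0006], [-0.15, 0, 0], 0.005],
    [[0, -0.0036, -0.0008], [-0.2, 0, 0], 0.005],
    [[0, -0.0036, -0.0009], [-0.2, 0, 0], 0.005],
  ],
)

```text
time: 6.75
tool_pos: [0.59, -0.0222, 0.2846]
tool_rot: [3.038, 0.003, 2.995]
contact_force: [-2.6, 2.6, 5.4]
opening: 0.0117
grip_force: 45.0
```

Run:
```python
from h import *
snap('side','pics/s3.png',(270,125,370,200),7)
print(robot.observe()['contact_force'],robot.observe()['torque'])
```

```text
[-3.24837083  1.87078539  6.0641796 ] [0.40723955 0.45741983 0.00086185]
```

View pics/s3.png

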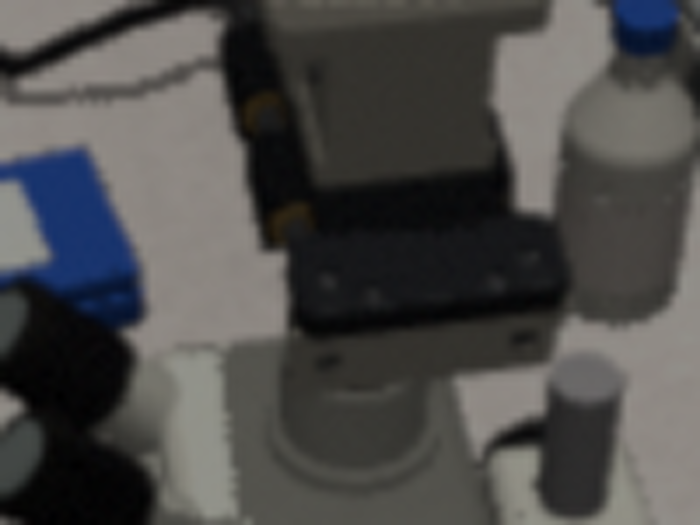

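The port and microscope stand unmoved (port rim at crop (355,390)), and the plug has risen with the gripper. I'll keep rocking with a little more pull.

arm_command(
  moves=[
    [[0, 0.001, -0.0006], [0.05, 0, 0], 0.005],
    [[0, 0.0021, -0.0012], [0.1, 0, 0], 0.005],
    [[0, 0.0032, -0.0018], [0.15, 0, 0], 0.005],
    [[0, 0.0043, -0.0022], [0.2, 0, 0], 0.005],
    [[0, 0.0043, -0.0024], [0.2, 0, 0], 0.005],
  ],
)

```text
time: 7.3
tool_pos: [0.5908, -0.0175, 0.2862]
tool_rot: [-3.04, 0.002, 2.999]
contact_force: [-0.3, -2.1, 1.1]
opening: 0.0117
grip_force: 45.0
```

arm_command(
  moves=[
    [[0, -0.0011, -0.0004], [-0.05, 0, 0], 0.005],
    [[0, -0.0022, -0.0008], [-0.1, 0, 0], 0.005],
    [[0, -0.0034, -0.0012], [-0.15, 0, 0], 0.005],
    [[0, -0.0045, -0.0015], [-0.2, 0, 0], 0.005],
    [[0, -0.0045, -0.0016], [-0.2, 0, 0], 0.005],
  ],
)

```text
time: 7.8
tool_pos: [0.59, -0.0238, 0.2878]
tool_rot: [3.04, 0.001, 2.994]
contact_force: [-0.4, 0.1, -0.1]
opening: 0.0116
grip_force: 45.0
```

arm_command(
  moves=[
    [[0, 0.0012, 0], [0.05, 0, 0], 0.005],
    [[0, 0.0026, 0], [0.1, 0, 0], 0.005],
    [[0, 0.0026, -0.001], [0.1, 0, 0], 0.005],
    [[0, 0.0025, -0.002], [0.1, 0, 0], 0.005],
    [[0, 0.0024, -0.0025], [0.1, 0, 0], 0.005],
  ],
)

```text
time: 8.3
tool_pos: [0.5902, -0.0204, 0.2904]
tool_rot: [3.141, 0.0, 2.997]
contact_force: [0.3, 0.0, -1.2]
opening: 0.0116
grip_force: 45.0
```

arm_command(
  moves=[
    [[0, 0, -0.002], [0, 0, 0], 0.005],
    [[0, 0, -0.004], [0, 0, 0], 0.005],
    [[0, 0, -0.006], [0, 0, 0], 0.005],
    [[0, 0, -0.009], [0, 0, 0], 0.005],
    [[0, 0, -0.012], [0, 0, 0], 0.005],
  ],
)

```text
time: 8.8
tool_pos: [0.5901, -0.0204, 0.3025]
tool_rot: [3.141, 0.0, 2.997]
contact_force: [-0.0, 0.3, -0.5]
opening: 0.0115
grip_force: 45.0
```

arm_command(
  moves=[
    [[0, 0, -0.005], [0, 0, 0], 0.005],
    [[0, 0, -0.015], [0, 0, 0], 0.005],
    [[0, 0, -0.025], [0, 0, 0], 0.005],
    [[0, 0, -0.04], [0, 0, 0], 0.005],
    [[0, 0, -0.04], [0, 0, 0], 0.005],
  ],
)

```text
time: 9.3
tool_pos: [0.5909, -0.0204, 0.345]
tool_rot: [-3.142, 0.005, 2.997]
contact_force: [-0.2, 0.1, -0.4]
opening: 0.0118
grip_force: 45.0
```

Run:
```python
from h import *
snap('side','pics/s4.png',(270,105,370,180),7)
m=P=np.array([0.50988849,-0.30862831,0]);y=np.radians(-5.7)
# free half centre: tray centre minus 59 mm along tray x
T=m-0.059*np.array([np.cos(y),np.sin(y),0]);print('free',T)
to([T[0],T[1],.345],np.radians(180)+y)
# second estimate from side view: tray outline
s=cv2.imread('pics/s0_raw.png');g=s.max(2)
for p in [(269,351),(383,319),(387,372),(275,399)]:print(plane('side',*p,.018))
print([proj('side',T+[0,0,.004]),proj('top',T+[0,0,.004])])
```

```text
free [ 0.45118021 -0.30276844  0.        ]
t 9.35 pos [ 0.5906 -0.0204  0.3436] rpy [3.1416e+00 3.1000e-03 2.9969e+00] shift [ 0.0972 -0.2996 -0.0017] turn [-0.      0.0031 -0.0452]
[ 0.39068206 -0.26833302  0.018     ]
[ 0.65822427 -0.28218448  0.018     ]
[ 0.61447819 -0.38980213  0.018     ]
[ 0.37897245 -0.36372499  0.018     ]
[(np.float64(300.4286714003878), np.float64(359.55121815188585)), (np.float64(421.3694708611753), np.float64(261.9097946588173))]
```

View pics/s4.png

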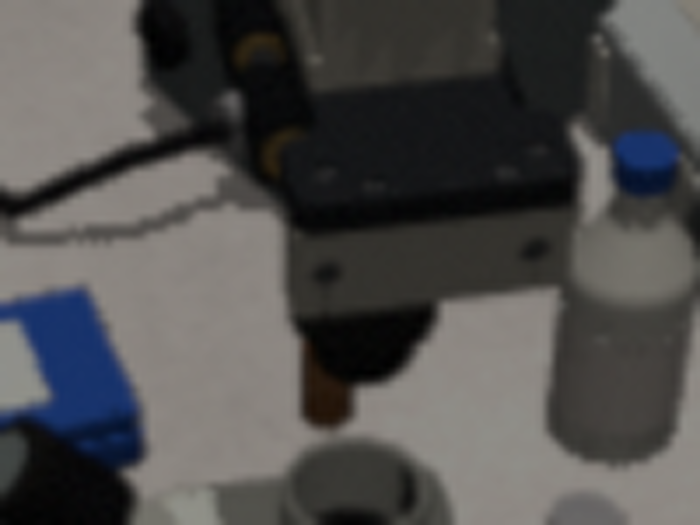

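The plug is out and held upright, with its flange at crop (365,320). The port is empty at (355,490) and the scope is in place. Moving to the tray.

arm_command(
  moves=[
    [[0.008, -0.025, 0], [0, 0, -0.01], 0.005],
    [[0.02, -0.062, 0], [0, 0, -0.02], 0.005],
    [[0.034, -0.105, 0], [0, 0, -0.03], 0.005],
    [[0.048, -0.148, 0], [0, 0, -0.04], 0.005],
    [[0.062, -0.19, 0], [0, 0, -0.045], 0.005],
  ],
)

```text
time: 9.85
tool_pos: [0.5002, -0.2006, 0.3416]
tool_rot: [3.141, -0.001, 3.043]
contact_force: [0.3, 0.6, 0.0]
opening: 0.0116
grip_force: 45.0
```

```bash
python3 -c "
from h import *
to([.451,-.303,.25],np.radians(174.3))"
```

```text
t 9.85 pos [ 0.5002 -0.2006  0.3416] rpy [ 3.1412e+00 -7.0000e-04  3.0426e+00] shift [ 0.0387 -0.1068  0.0916] turn [ 0.0004 -0.0007  0.0005]
```

arm_command(
  moves=[
    [[0.012, -0.035, 0], [0, 0, 0], 0.005],
    [[0.025, -0.07, 0.01], [0, 0, 0], 0.005],
    [[0.035, -0.1, 0.035], [0, 0, 0], 0.005],
    [[0.0375, -0.105, 0.07], [0, 0, 0], 0.005],
    [[0.0375, -0.105, 0.1], [0, 0, 0], 0.005],
  ],
)

```text
time: 10.35
tool_pos: [0.4522, -0.3012, 0.2401]
tool_rot: [3.141, -0.001, 3.039]
contact_force: [1.6, -0.1, -1.7]
opening: 0.0118
grip_force: 45.0
```

arm_command(
  moves=[
    [[0, 0, 0.035], [0, 0, 0], 0.005],
    [[0, 0, 0.07], [0, 0, 0], 0.005],
    [[0, 0, 0.1], [0, 0, 0], 0.005],
    [[0, 0, 0.12], [0, 0, 0], 0.005],
    [[0, 0, 0.12], [0, 0, 0], 0.005],
  ],
)

```text
time: 10.85
tool_pos: [0.4518, -0.2986, 0.1189]
tool_rot: [3.137, -0.006, 3.042]
contact_force: [-0.1, 0.5, -0.3]
opening: 0.012
grip_force: 45.0
```

arm_command(
  moves=[
    [[0, 0, 0.02], [0, 0, 0], 0.005],
    [[0, 0, 0.04], [0, 0, 0], 0.005],
    [[0, 0, 0.05], [0, 0, 0], 0.005],
    [[0, 0, 0.05], [0, 0, 0], 0.005],
    [[0, 0, 0.05], [0, 0, 0], 0.005],
  ],
)

```text
time: 11.35
tool_pos: [0.454, -0.3005, 0.0731]
tool_rot: [-3.141, 0.001, 3.042]
contact_force: [-0.7, -0.4, -0.3]
opening: 0.0116
grip_force: 45.0
```

Run:
```python
from h import *
to([.451,-.303,.034],np.radians(174.3))
snap('side','pics/s5.png',(240,290,390,400),5)
```

```text
t 11.35 pos [ 0.454  -0.3005  0.0731] rpy [-3.1409e+00  1.1000e-03  3.0418e+00] shift [ 0.0028 -0.0028  0.0391] turn [-0.0007  0.0011 -0.0003]
```

View pics/s5.png

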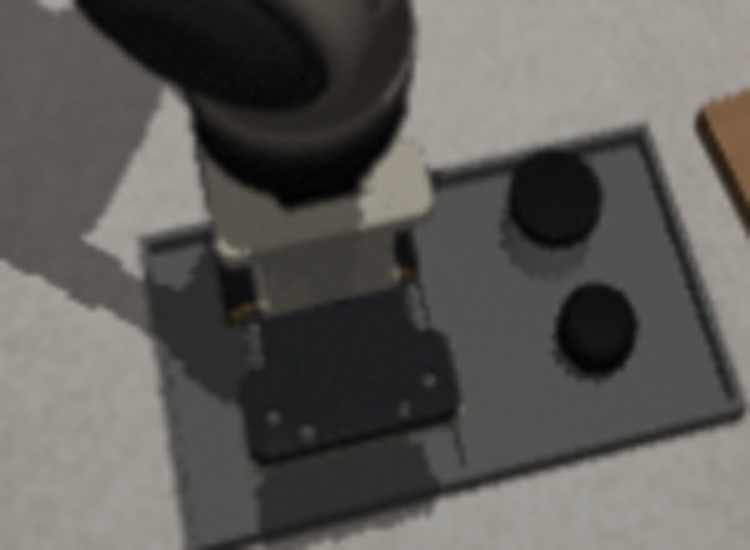

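The gripper sits over the middle of the empty half (tool around crop (340,400)), clear of the canister (555,200) and eyepiece (597,330). Lowering.

arm_command(
  moves=[
    [[0.003, -0.003, 0.01], [0, 0, 0], 0.005],
    [[0.003, -0.003, 0.02], [0, 0, 0], 0.005],
    [[0.003, -0.003, 0.03], [0, 0, 0], 0.005],
    [[0.003, -0.003, 0.037], [0, 0, 0], 0.005],
    [[0.003, -0.003, 0.037], [0, 0, 0], 0.005],
  ],
)

```text
time: 11.9
tool_pos: [0.4496, -0.3022, 0.0337]
tool_rot: [3.14, -0.002, 3.042]
contact_force: [-0.3, 0.6, -0.1]
opening: 0.0116
grip_force: 45.0
```

arm_command(
  moves=[
    [[0, 0, 0.0005], [0, 0, 0], 0.005],
    [[0, 0, 0.001], [0, 0, 0], 0.005],
    [[0, 0, 0.0015], [0, 0, 0], 0.005],
    [[0, 0, 0.002], [0, 0, 0], 0.005],
    [[0, 0, 0.002], [0, 0, 0], 0.005],
  ],
)

```text
time: 12.4
tool_pos: [0.4503, -0.3028, 0.0333]
tool_rot: [-3.142, 0.0, 3.042]
contact_force: [0.3, 0.1, 0.3]
opening: 0.0118
grip_force: 45.0
```

arm_command(
  moves=[
    [[0, 0, 0.0005], [0, 0, 0], 0.005],
    [[0, 0, 0.001], [0, 0, 0], 0.005],
    [[0, 0, 0.0015], [0, 0, 0], 0.005],
    [[0, 0, 0.002], [0, 0, 0], 0.005],
    [[0, 0, 0.002], [0, 0, 0], 0.005],
  ],
)

```text
time: 12.9
tool_pos: [0.4502, -0.3027, 0.0311]
tool_rot: [3.141, -0.0, 3.042]
contact_force: [-0.4, -0.2, -1.1]
opening: 0.0116
grip_force: 45.0
```

arm_command(
  moves=[
    [[0, 0, 0.0004], [0, 0, 0], 0.005],
    [[0, 0, 0.0008], [0, 0, 0], 0.005],
    [[0, 0, 0.0012], [0, 0, 0], 0.005],
    [[0, 0, 0.0015], [0, 0, 0], 0.005],
    [[0, 0, 0.0015], [0, 0, 0], 0.005],
  ],
)

```text
time: 13.4
tool_pos: [0.4503, -0.3028, 0.0304]
tool_rot: [-3.141, 0.0, 3.042]
contact_force: [-1.5, 1.0, 7.4]
opening: 0.0115
grip_force: 45.0
```

Contact with the floor at 7 N, so I'm releasing.

arm_command(
  moves=[
    [[0, 0, -0.0003], [0, 0, 0], 0.013],
    [[0, 0, -0.0003], [0, 0, 0], 0.016],
    [[0, 0, -0.0003], [0, 0, 0], 0.022],
    [[0, 0, -0.0003], [0, 0, 0], 0.03],
    [[0, 0, -0.0003], [0, 0, 0], 0.04],
  ],
)

```text
time: 13.9
tool_pos: [0.4502, -0.3028, 0.0298]
tool_rot: [3.141, -0.0, 3.042]
contact_force: [-0.8, 0.6, -1.2]
opening: 0.0334
grip_force: 0.0
```

arm_command(
  moves=[
    [[0, 0, 0], [0, 0, 0], 0.045],
    [[0, 0, -0.01], [0, 0, 0], 0.045],
    [[0, 0, -0.03], [0, 0, 0], 0.045],
    [[0, 0, -0.06], [0, 0, 0], 0.045],
    [[0, 0, -0.1], [0, 0, 0], 0.045],
  ],
)

```text
time: 14.4
tool_pos: [0.4495, -0.3021, 0.1304]
tool_rot: [3.14, -0.002, 3.042]
contact_force: [0.2, -1.0, 1.1]
opening: 0.0451
grip_force: 0.0
```

arm_command(
  moves=[
    [[0.02, 0, -0.04], [0, 0, 0], 0.045],
    [[0.04, 0, -0.08], [0, 0, 0], 0.045],
    [[0.06, 0, -0.12], [0, 0, 0], 0.045],
    [[0.07, 0, -0.15], [0, 0, 0], 0.045],
    [[0.07, 0, -0.15], [0, 0, 0], 0.045],
  ],
)

```text
time: 14.9
tool_pos: [0.3808, -0.297, 0.2854]
tool_rot: [-3.135, 0.007, 3.041]
contact_force: [0.7, 0.1, -0.2]
opening: 0.0448
grip_force: 0.0
```

Run:
```python
from h import *
snap('side','pics/s6.png',None,1)
im=cv2.imread('pics/s6_raw.png');cv2.imwrite('pics/s6c.png',np.hstack([cv2.resize(im[290:400,240:390],None,fx=2.6,fy=2.6),cv2.resize(im[140:250,240:390],None,fx=2.6,fy=2.6)]))
print(robot.observe()['tool_pos'])
```

```text
[ 0.38073695 -0.29638649  0.28277577]
```

View pics/s6c.png

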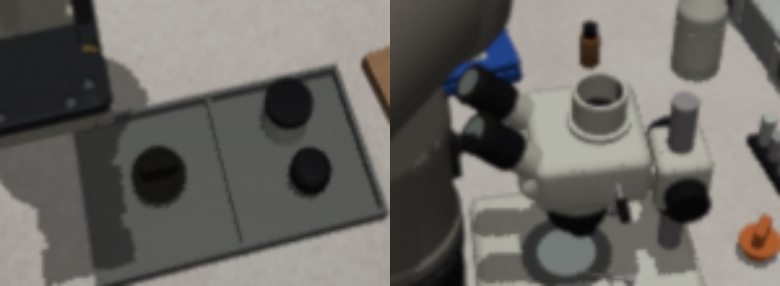

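The plug stands upright in the middle of the empty half (crop (160,172)). The canister and eyepiece are undisturbed, and the microscope stands with its port open at (600,95).

```bash
python3 -c "
from cell import robot
print(robot.hand_in())"
```

```text
the job is handed in; nothing more can be done
None
```

I rocked the plug out of the camera port with the microscope still standing on the bench, set it upright in the empty half of the tray, let go, and handed in the job at about 15 s (no verdict was returned).

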